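Stow the lifting-eye tray under the packing bench shelf

TASK

On this instrument packing bench, slide the yellow-handled tray of steel lifting eyes along the bench top and in under the low blue shelf from its open front, straight and about midway between the legs, until the whole tray is under the shelf and only its handle sticks out towards you. Keep it level and never more than a finger's breadth off the bench, do not bump the shelf, and leave the blue-handled tray of brass fittings where it is.

Things in the scene. Friction and masses are not known exactly. Their poses are not given: they have to be found in the camera images.
- eye_tray_mid (a point): Centre of the tray to be stowed: a loose grey plastic tray, 100 x 100 mm and 35 mm high, lined with black foam that holds four steel lifting eyes which stand up to 53 mm above the bench; about 0.4 kg. A yellow handle sticks out of the middle of its front along the tray's -x, to 150 mm from this point. This point is the middle of the tray (without handle), 17.5 mm above its underside. Axes: x from the handle towards the tray's far side, y to the left, z up.
- eye_tray_grip (a point): Centre of the yellow grip block at the end of that handle: 50 mm long (x), 18 mm wide (y), 36 mm high, from 12 to 48 mm above the bench; rigid with the tray, to be pinched from above across its width (y). It lies 125 mm in front (-x) of the tray's centre and 30 mm above the tray's underside; a stem 12 mm wide joins it to the tray. Same axes as the tray.
- shelf: Fixed low blue steel shelf standing on the bench; origin on the bench under the middle of the board. Board 140 mm deep (x) and 220 mm wide (y), its underside 75 mm and its top 87 mm above the bench; stock 22 mm high rests on the rear half. Four steel legs 15 mm square, centred at x = -60 and +60, y = -100 and +100 mm, leave 185 mm between them; front and back are open. x points from the open front inwards (away from the robot), y to the left.
- gland_tray_mid (a point): Centre of the other loose tray, to be left alone: same shape and size, blue handle, four brass fittings. Point and axes as for the first tray. Beside the shelf stand a fixed grey instrument (155 x 125 mm, 165 mm high) and a fixed cardboard carton (130 x 150 mm, 90 mm high), at least 250 mm to the left or right of the robot's centre line and beyond 680 mm in front of it, to be kept clear of.
Mind the look-alikes: they are no part of the job. What is shaped like the part that bears eye_tray_mid but purple is not meant.

How it is judged:
At the end, for the whole second after the job is handed in: The yellow-handled tray stands flat on the bench with its whole body under the shelf board (its centre within 23 mm of the board's middle front to back, and within 30 mm of midway between the legs), straight to within 0.2 rad (11 degrees), its handle sticking out of the front (x of eye_tray_mid in the frame of shelf between -0.023 and 0.023 m and y of eye_tray_mid in the frame of shelf between -0.03 and 0.03 m and x of eye_tray_grip in the frame of shelf below -0.08 m and angle between the x axis of eye_tray_mid and the x axis of shelf, either way round below 0.2 rad and height (world z) of eye_tray_mid below 0.021 m and angle between eye_tray_mid's own z axis and vertical below 0.05 rad); the robot touches nothing.
It fails at once if the yellow-handled tray is lifted more than 20 mm off the bench (height (world z) of eye_tray_mid above 0.0375 m).
It fails at once if the yellow-handled tray is tipped more than 0.25 rad (angle between eye_tray_mid's own z axis and vertical above 0.25 rad).
It fails at once if the shelf is bumped with more than 8 N (contact force between shelf and anything else above 8 N).
It fails at once if the blue-handled tray is moved more than 15 mm (distance of gland_tray_mid from where it was at the start of the episode above 0.015 m).
It also fails if it takes over 42 s, if anything falls off the work surface, if the arm or the gripper's body presses on something with over 40 N, if the wrist force passes 120 N, or if a joint passes its speed limit or range.

ROBOT

A 6-joint arm with a two-finger parallel gripper is mounted at the origin on the work surface. World frame = base frame: x ahead of the robot, y to its left, z up, the work surface at z = 0. Lengths are in m, angles in rad, forces in N, time in s.
With the tool pointing down it reaches from about 0.35 to 0.775 m from the base axis. Payload 5.5 kg.
Tool frame: the origin (TCP) lies midway between the tips of the shut fingers; the grasp point (between the pads) lies grip_point_offset behind it (grip_point_offset is the distance from the TCP to the grasp point, in m); z points along the fingers, y is the direction in which the jaws open and shut (so a half turn about z gives the same grasp; the last joint's range is limited). The gripper opens to 85 mm and grips with 20 to 120 N. Pads are 22 mm wide; open, the fingers measure 114 mm over their backs; the gripper's body (76 mm by 85 mm) begins 54 mm behind the grasp point. The pads swing forward as they close: fully open they stand 13 mm farther back than shut.
Start: joints at [-1.268, 0.313, 0.046, 1.304, 0, 1.431], TCP at [0.246, -0.52, 0.198] pointing down, gripper open.
Joint ranges: [-2.76, 2.76], [-0.86, 1.69], [-1.03, 1.26], [-2.2, 2.34], [-1.47, 1.5], [-3.14, 3.14]. Speed limits (rad/s): [2.57, 2.57, 3.14, 3.14, 3.14, 3.14].

INTERFACE

Orientations are given as a unit quaternion [w, x, y, z].
In Python, from workcell import * gives the robot as it stands.
- The arm moves only by the tool send_rows, never from a script. Its argument "series" is one flat list of numbers, 7 for each row, row after row: the shift along the tool's x, y, z in cm, then the turn, a rotation vector about the tool's x, y, z in degrees, then the opening, from 0 (shut) to 1 (fully open). A call has 1 to 10 rows; each row is the pose to reach, as a shift and turn from the pose commanded when the call began, along the tool's axes at that moment; what a row does not reach only later rows make up. A row lasts 1/12 s, in which the tool goes at most 41.7 mm and 7.16 degrees, less where a joint would pass 70% of its speed; a pose out of reach is approached as far as the arm can. A call with a gripper value outside its range is refused whole. The fingers move at their own pace and stop on an object; "newtons" is the grip in N (left out, the last holds). Time passes only in rows, so rows that repeat a pose let the fingers close. It gives the time, the measured TCP pose, the force and the opening at its end, in the units of the state.
- get_state(): the state, without advancing time (a new reading comes with each control period).
- read_camera(name): name is "scene" or "side" or "wrist"; returns the picture (384x512x3 uint8, blue, green, red); there is no depth.
- camera_info(name): a dict with "K" (3x3 intrinsics, pixels), "xyz" and "attitude" of the camera in the world. Camera axes: x right, y down, z forward; pixel columns grow to the right and rows downward; lengths in m; the calibration is good to about 2 mm. The wrist camera is an equidistant fisheye: a pixel r from the principal point sees the ray r / f radians off the axis. A picture is of the moment at which its call begins: read the wrist's pose just before it. camera_info takes no time and is no camera call; for the wrist camera it gives the pose at the moment of the call.
- hand_in(): hands the job in, once; it reports no verdict.
Trained networks look in the newest picture that a camera, given by its name, has taken for a name from the list of things; names that differ only in an ending like _2 or _b are one class to them, and where a whole thing is asked for, a point or a joint stands for the part that bears it (a point fixed in the world has none). Each returns a list of dicts, best first, with "p" (0 to 1); they miss things now and then, are a little off and sometimes report something else, mostly with a low value. They report only what shows in the picture. A call takes as long as a camera call. They do not tell look-alikes from the thing itself.
- silhouettes(camera, label): "pixels" (384x512 bool, what is visible of it) and "box" ([left, top, width, height] in pixels, round what is visible of it).
The state is a dict: "clock": time; "joint_pos": joint angles; "qvel": joint speeds; "tau": joint torques, N m; "tcp_pos": TCP position; "orientation": TCP orientation; "wrist_force": force on the tool from outside, world axes, zero at the start; "ft_torque": the same for the moment, N m; "finger_gap": finger opening in m.
Only numpy, scipy, OpenCV 4.12 (cv2) and the standard library are available. Lean on these libraries where they do the work, as an engineer would, in place of code of your own. Each camera call takes 0.05 s, during which the arm holds its last target. There are 200 camera calls.

## Working session

There is one attempt and no reset: what is moved stays moved. The work goes in short steps, Python scripts to look and compute and a tool call to move; the robot and the scene stay as the last step left them, time stands still between calls to the robot, and variables do not carry over. Pictures are saved under pics/ and viewed, about 8 in all and at most 12, crops included, and the job is handed in when it is done.

Besides the shell and the picture viewer there is one more tool, called by a JSON object that holds its "op" and its "data". send_rows: Moves the arm, as the interface text tells. Its arguments: {"type":"object","properties":{"series":{"type":"array"},"newtons":{"type":"number"}},"required":["series"]}

```bash
mkdir -p pics
python3 - <<'E'
from workcell import *
import cv2,numpy as np
s=get_state();print(s)
try: print(grip_point_offset)
except Exception as e: print(e)
for c in ("scene","side"):
    im=read_camera(c);cv2.imwrite(f"pics/{c}0.png",im);i=camera_info(c);print(c,i)
    for n in ("eye_tray_mid","eye_tray_grip","shelf","gland_tray_mid"):
        for r in silhouettes(c,n): print(n,round(r["p"],2),r["box"],im[r["pixels"]].mean(0).round())
a=cv2.imread("pics/scene0.png");b=cv2.imread("pics/side0.png")
cv2.imwrite("pics/both.png",cv2.resize(np.vstack([a,b]),None,fx=.78,fy=.78))
E
```

```text
{'clock': 0.0, 'joint_pos': array([-1.26756850e+00,  3.13995728e-01,  4.49622706e-02,  1.30358276e+00,
        2.14585824e-05,  1.43120581e+00]), 'qvel': array([ 0.0008308 , -0.00068037,  0.0001189 ,  0.00034033,  0.00146964,
       -0.00072341]), 'tau': array([ 4.99602193e-04, -4.80630720e+01,  2.98532259e+01,  1.94733805e-02,
        1.43244433e-04,  6.99563373e-06]), 'tcp_pos': array([ 0.24621118, -0.5189889 ,  0.19730474]), 'orientation': array([-9.07777706e-04,  9.75588556e-01,  2.19604512e-01, -6.36740320e-05]), 'wrist_force': array([ 0.03315291, -0.00930849,  0.29466459]), 'ft_torque': array([-0.00855322, -0.01138895, -0.04177017]), 'finger_gap': 0.08510781190516786}
0.0187
scene {'K': array([[452.27856076,   0.        , 249.57284704],
       [  0.        , 452.27856076, 187.94051393],
       [  0.        ,   0.        ,   1.        ]]), 'xyz': array([1.14048205, 0.68019131, 0.9081034 ]), 'attitude': array([-0.14933854,  0.34653598,  0.85565287, -0.35421601])}
eye_tray_mid 0.95 [359.8, 157.9, 51.0, 63.3] [107.  71. 100.]
eye_tray_mid 0.78 [254.6, 198.7, 72.7, 62.1] [70. 82. 83
[... 503 characters left out ...]
      ,   1.        ]]), 'xyz': array([0.01184243, 0.7157872 , 0.54871283]), 'attitude': array([ 0.16036746, -0.29811926,  0.818609  , -0.46398976])}
eye_tray_mid 0.87 [243.2, 281.0, 115.8, 76.7] [104.  74. 112.]
eye_tray_mid 0.85 [171.7, 207.4, 88.2, 51.7] [ 71. 103. 111.]
eye_tray_mid 0.84 [64.6, 239.1, 118.1, 51.9] [ 99.  81. 118.]
eye_tray_grip 0.95 [239.6, 280.7, 124.3, 82.5] [104.  74. 112.]
eye_tray_grip 0.87 [66.7, 236.9, 115.7, 52.6] [100.  81. 118.]
eye_tray_grip 0.77 [169.6, 198.5, 92.7, 57.0] [ 70. 103. 110.]
shelf 0.82 [186.3, 120.8, 85.5, 64.0] [101.  77.  66.]
shelf 0.56 [172.1, 209.2, 89.0, 48.9] [ 71. 103. 110.]
gland_tray_mid 0.65 [292.8, 140.8, 73.9, 31.7] [106.  91.  85.]
```

View pics/both.png

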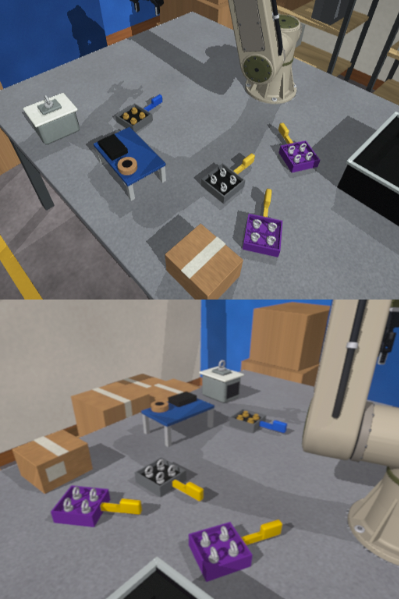

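```bash
cat > fit.py <<'E'
from workcell import *
import cv2,numpy as np
from scipy.optimize import minimize
from scipy.spatial.transform import Rotation as R
def box(cx,cy,z0,z1,lx,ly):
    return np.array([[cx+a*lx/2,cy+b*ly/2,z] for a in(-1,1) for b in(-1,1) for z in(z0,z1)])
TRAY=[box(0,0,0,.035,.1,.1),box(-.125,0,.012,.048,.05,.018),box(-.075,0,.017,.035,.06,.012)]+[box(a*.025,b*.025,.03,.053,.012,.022) for a in(-1,1) for b in(-1,1)]
SHELF=[box(0,0,.075,.087,.14,.22),box(.035,0,.087,.105,.06,.17)]+[box(a*.06,b*.1,0,.075,.015,.015) for a in(-1,1) for b in(-1,1)]
def project(i,P):
    p=(P-i["xyz"])@R.from_quat(i["attitude"],scalar_first=True).as_matrix()
    q=p@i["K"].T; return q[:,:2]/q[:,2:]
def place(B,v):
    c,s=np.cos(v[2]),np.sin(v[2]); return B@np.array([[c,s,0],[-s,c,0],[0,0,1]])+[v[0],v[1],0]
def render(i,M,v):
    m=np.zeros((384,512),np.uint8)
    for B in M:
        h=cv2.convexHull(project(i,place(B,v)).astype(np.float32))
        cv2.fillConvexPoly(m,np.round(h*16).astype(np.int32),255,cv2.LINE_AA,4)
    return m/255.
def cost(v,M,obs):
    c=0
    for i,t in obs:
        r=render(i,M,v); c+=1-np.minimum(r,t).sum()/np.maximum(r,t).sum()
    return c/len(obs)
def ground(i,uv,z):
    d=R.from_quat(i["attitude"],scalar_first=True).apply(np.linalg.inv(i["K"])@[*uv,1]); return i["xyz"]+d*(z-i["xyz"][2])/d[2]
def fit(M,obs,x0,yaws):
    best=None
    for y in yaws:
        v0=np.array([*x0,y]); S=np.array([v0,v0+[.02,0,0],v0+[0,.02,0],v0+[0,0,.2]])
        r=minimize(cost,v0,(M,obs),method="Nelder-Mead",options=dict(initial_simplex=S,xatol=2e-4,fatol=1e-5))
        if best is None or r.fun<best.fun: best=r
    return best
E
cat > m1.py <<'E'
from fit import *
want={"eye":("eye_tray_mid",TRAY,{"scene":(291,230),"side":(216,233)}),"shelf":("shelf",SHELF,{"scene":(166,209),"side":(229,153)}),"gland":("gland_tray_mid",TRAY,{"scene":(177,145),"side":(330,156)})}
obs={k:[] for k in want}; ims={}
for c in("scene","side"):
    ims[c]=read_camera(c); i=camera_info(c)
    for k,(n,M,cc) in want.items():
        for r in silhouettes(c,n):
            b=r["box"]
            if np.hypot(b[0]+b[2]/2-cc[c][0],b[1]+b[3]/2-cc[c][1])<20: obs[k].append((i,r["pixels"].astype(float)));break
out={}
for k,(n,M,cc) in want.items():
    x0=ground(camera_info("scene"),cc["scene"],.03)[:2]
    r=fit(M,obs[k],x0,np.arange(-1.5,1.6,.5)); out[k]=r.x
    print(k,len(obs[k]),r.x.round(4),round(r.fun,3),[fit(M,[o],r.x[:2],[r.x[2]]).x.round(4) for o in obs[k]])
    for c in ims:
        m=render(camera_info(c),M,r.x)>.5
        cn,_=cv2.findContours(m.astype(np.uint8),cv2.RETR_LIST,cv2.CHAIN_APPROX_NONE); cv2.drawContours(ims[c],cn,-1,(0,255,0),1)
cv2.imwrite("pics/fit1.png",np.vstack([cv2.resize(ims["scene"][100:290,100:400],(600,380))[:300],cv2.resize(ims["side"][100:280,150:390],(600,450))[:300]]))
E
python3 m1.py
```

```text
eye 2 [ 0.5581  0.2257 -0.0264] 0.088 [array([ 0.5569,  0.2248, -0.0166]), array([ 0.559 ,  0.2255, -0.0374])]
shelf 2 [ 0.7333 -0.0356 -0.0994] 0.104 [array([ 0.7289, -0.0385, -0.1037]), array([ 0.7367, -0.0383, -0.1017])]
gland 2 [ 0.5655 -0.2344  0.0618] 0.143 [array([ 0.5645, -0.2348,  0.0774]), array([ 0.5678, -0.2319,  0.0686])]
```

View pics/fit1.png

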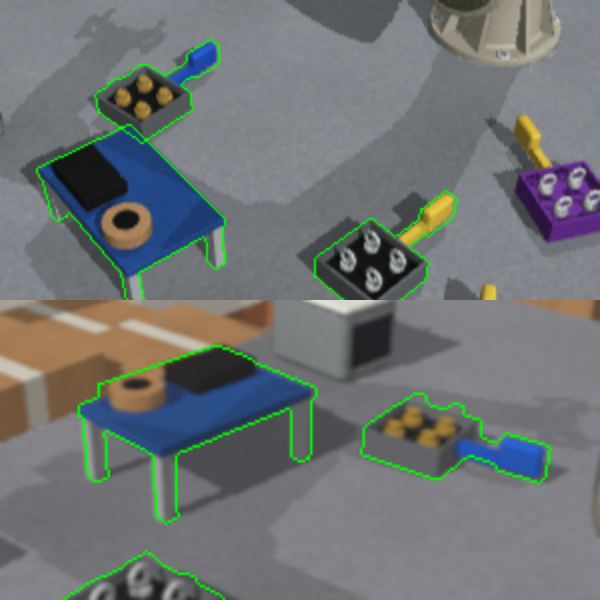

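The fits sit on the yellow-handled grey tray, shelf and gland tray outlines in both views. Next I locate the purple trays and the wrist camera mount, then work out the first move.

```bash
cat > mv.py <<'E'
from fit import *
np.set_printoptions(suppress=True,precision=2)
def rel(x,y,z,yaw):
    "cm shift and rotvec degrees from measured pose to TCP at x,y,z, pointing down, tool x at yaw"
    s=get_state(); r=R.from_quat(s["orientation"],scalar_first=True)
    t=R.from_euler("z",yaw)*R.from_euler("x",np.pi)
    return np.r_[r.inv().apply(np.array([x,y,z])-s["tcp_pos"])*100,(r.inv()*t).as_rotvec(degrees=True)]
E
python3 - <<'E'
from mv import *
s=get_state();i=camera_info("wrist");r=R.from_quat(s["orientation"],scalar_first=True)
print("cam in tool",r.inv().apply(i["xyz"]-s["tcp_pos"]),s["clock"])
for c,cs in (("side",[(300,320),(122,265)]),("scene",[(387,195),(336,300)])):
    print([ground(camera_info(c),p,.02) for p in cs])
for w in [(.42,-.1,.2,1.8),(.425,.229,.2,np.pi-.026)]: print(rel(*w))
E
```

```text
cam in tool [ 0.08 -0.   -0.18] 0.9
[array([0.25, 0.31, 0.02]), array([0.59, 0.42, 0.02])]
[array([0.25, 0.33, 0.02]), array([0.62, 0.43, 0.02])]
[ 33.67 -30.47  -0.18   0.01   0.01 -77.76]
[  48.22  -59.99   -0.19   -0.      0.01 -153.14]
```

{"op": "send_rows", "data": {"series": [33.7,-30.5,0,0,0,-77,1,33.7,-30.5,0,0,0,-77,1,33.7,-30.5,0,0,0,-77,1,33.7,-30.5,0,0,0,-77,1,33.7,-30.5,0,0,0,-77,1,33.7,-30.5,0,0,0,-77,1,33.7,-30.5,0,0,0,-77,1,33.7,-30.5,0,0,0,-77,1,33.7,-30.5,0,0,0,-77,1,33.7,-30.5,0,0,0,-77,1]}}

```text
clock: 1.73
tcp_pos: [0.4061, -0.1327, 0.1986]
orientation: [0.001, 0.661, 0.751, 0.0]
wrist_force: [-0.0, 0.3, 0.1]
finger_gap: 0.0855
```

```bash
python3 -c "
from mv import *
print(rel(.425,.229,.16,np.pi-.026))"
```

```text
[ 35.64   6.48   3.84   0.02   0.07 -81.19]
```

{"op": "send_rows", "data": {"series": [35.6,6.5,3.8,0,0,-81.2,1,35.6,6.5,3.8,0,0,-81.2,1,35.6,6.5,3.8,0,0,-81.2,1,35.6,6.5,3.8,0,0,-81.2,1,35.6,6.5,3.8,0,0,-81.2,1,35.6,6.5,3.8,0,0,-81.2,1,35.6,6.5,3.8,0,0,-81.2,1,35.6,6.5,3.8,0,0,-81.2,1,35.6,6.5,3.8,0,0,-81.2,1,35.6,6.5,3.8,0,0,-81.2,1]}}

```text
clock: 2.57
tcp_pos: [0.4267, 0.2316, 0.1596]
orientation: [0.0, 0.093, 0.996, 0.001]
wrist_force: [0.4, 1.0, -0.1]
finger_gap: 0.0854
```

```bash
python3 -c "
from mv import *
print(rel(.425,.229,.10,np.pi-.026)); print(get_state()['joint_pos'])"
```

```text
[ 0.12 -0.3   5.96  0.11  0.   -9.2 ]
[ 0.33  0.16 -0.25  1.16  0.    0.52]
```

{"op": "send_rows", "data": {"series": [0.1,-0.3,3,0,0,-7,1,0.1,-0.3,6,0,0,-9.2,1,0.1,-0.3,6,0,0,-9.2,1,0.1,-0.3,6,0,0,-9.2,1]}}

```text
clock: 2.9
tcp_pos: [0.4237, 0.2235, 0.0993]
orientation: [-0.002, 0.02, 1.0, -0.001]
wrist_force: [0.1, 0.2, 1.1]
finger_gap: 0.0855
```

Run:
```python
from mv import *
s=get_state();print(s["tcp_pos"],rel(.425,.229,.013,np.pi-.026))
im=read_camera("wrist");i=camera_info("wrist");print(i["K"])
# fisheye overlay of predicted tray
def pf(P):
    p=(P-i["xyz"])@R.from_quat(i["attitude"],scalar_first=True).as_matrix()
    h=np.hypot(p[:,0],p[:,1]);t=np.arctan2(h,p[:,2]);return p[:,:2]/h[:,None]*t[:,None]*i["K"][0,0]+i["K"][:2,2]
for B in TRAY[:2]:
    h=cv2.convexHull(pf(place(B,[.5581,.2257,-.0264])).astype(np.float32)).astype(int)
    cv2.polylines(im,[h],True,(0,255,0),1)
cv2.imwrite("pics/w1.png",im)
```

```text
[0.42 0.22 0.1 ] [-0.13  0.57  8.63 -0.08 -0.2  -0.78]
[[297.32   0.   254.5 ]
 [  0.   297.32 189.28]
 [  0.     0.     1.  ]]
```

View pics/w1.png

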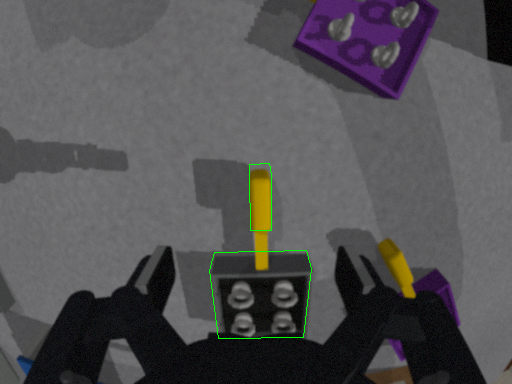

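```bash
python3 -c "
from mv import *
s=get_state();print(s['tcp_pos'],s['qvel'],rel(.425,.229,.013,np.pi-.026))"
```

```text
[0.43 0.22 0.1 ] [-0.01 -0.02  0.04  0.   -0.   -0.  ] [ 0.04  0.52  8.78 -0.02 -0.03 -0.79]
```

{"op": "send_rows", "data": {"series": [0,0.5,3,0,0,-0.8,1,0,0.5,6,0,0,-0.8,1,0,0.5,8,0,0,-0.8,1,0,0.5,9.1,0,0,-0.8,1,0,0.5,9.1,0,0,-0.8,1,0,0.5,9.1,0,0,-0.8,1]}}

```text
clock: 3.45
tcp_pos: [0.4268, 0.2291, 0.0105]
orientation: [0.001, 0.013, 1.0, 0.0]
wrist_force: [-0.1, 0.6, -0.3]
finger_gap: 0.0852
```

{"op": "send_rows", "data": {"series": [0,0,0,0,0,0,0.1,0,0,0,0,0,0,0.1,0,0,0,0,0,0,0.1,0,0,0,0,0,0,0.1,0,0,0,0,0,0,0.1,0,0,0,0,0,0,0.1,0,0,0,0,0,0,0.1,0,0,0,0,0,0,0.1], "newtons": 40}}

```text
clock: 4.12
tcp_pos: [0.4256, 0.229, 0.0094]
orientation: [0.0, 0.012, 1.0, 0.0]
wrist_force: [-0.9, -0.6, 1.8]
finger_gap: 0.0164
```

```bash
python3 -c "
from mv import *
s=get_state();print(s['tcp_pos'].round(4),s['wrist_force'],s['finger_gap'],rel(.465,.10,s['tcp_pos'][2]+.002,np.pi-.06))"
```

```text
[0.43 0.23 0.01] [-0.86 -0.62  1.84] 0.016373207399900967 [ -4.26 -12.8   -0.2    0.     0.01   2.05]
```

{"op": "send_rows", "data": {"series": [0,0,-0.25,0,0,0,0.1,-0.2,-1,-0.25,0,0,0.2,0.1,-0.5,-3.5,-0.25,0,0,0.6,0.1,-0.9,-6.5,-0.25,0,0,1.2,0.1,-1.3,-9.5,-0.25,0,0,1.8,0.1,-1.7,-12.5,-0.25,0,0,2.3,0.1,-2.1,-15.5,-0.25,0,0,2.9,0.1,-2.5,-18.5,-0.25,0,0,3.4,0.1,-2.9,-21,-0.25,0,0,3.9,0.1,-3.1,-22.7,-0.25,0,0,4.2,0.1]}}

```text
clock: 4.95
tcp_pos: [0.4507, -0.0015, 0.0115]
orientation: [-0.0, 0.05, 0.999, -0.0]
wrist_force: [0.3, 1.3, -1.8]
finger_gap: 0.0162
```

{"op": "send_rows", "data": {"series": [-0.1,-0.6,0,0,0,0.1,0.1,-0.1,-0.9,0,0,0,0.1,0.1,-0.1,-0.9,0,0,0,0.1,0.1,-0.1,-0.9,0,0,0,0.1,0.1]}}

```text
clock: 5.28
tcp_pos: [0.4507, -0.0075, 0.0115]
orientation: [-0.0, 0.05, 0.999, -0.0]
wrist_force: [0.7, -0.3, -0.9]
finger_gap: 0.0162
```

```bash
cat > m2.py <<'E'
from mv import *
import sys
C={"eye":("eye_tray_mid",TRAY,(.584,-.021,-.1)),"shelf":("shelf",SHELF,(.733,-.036,-.1)),"gland":("gland_tray_mid",TRAY,(.5655,-.2344,.06))}
s=get_state();print(s["tcp_pos"].round(4),s["orientation"].round(4),s["finger_gap"],s["wrist_force"]);ims={};out={}
ob={k:[] for k in C}
for c in("scene","side"):
    ims[c]=read_camera(c);i=camera_info(c)
    for k,(n,M,v) in C.items():
        r=render(i,M,v)>.5
        L=[q for q in silhouettes(c,n) if (q["pixels"]&r).sum()>.4*q["pixels"].sum()]
        if L: ob[k].append((i,L[0]["pixels"].astype(float)))
for k,(n,M,v) in C.items():
    if not ob[k]: print(k,"none");continue
    f=fit(M,ob[k],v[:2],[v[2]]);out[k]=f.x
    print(k,f.x.round(4),round(f.fun,3),[fit(M,[o],f.x[:2],[f.x[2]]).x.round(4) for o in ob[k]])
    for c in ims:
        m=render(camera_info(c),M,f.x)>.5
        cn,_=cv2.findContours(m.astype(np.uint8),cv2.RETR_LIST,cv2.CHAIN_APPROX_NONE); cv2.drawContours(ims[c],cn,-1,(0,255,0),1)
if "eye" in out:
    d=out["eye"]-out["shelf"];print("eye in shelf",place(np.array([[d[0],d[1],0.]]),[0,0,-out["shelf"][2]]).round(4),d[2].round(3))
cv2.imwrite(sys.argv[1],np.vstack([cv2.resize(ims["scene"][100:290,100:400],(600,380))[:300],cv2.resize(ims["side"][100:280,150:390],(600,450))[:300]]))
E
python3 m2.py pics/m2.png
```

```text
[ 0.45 -0.01  0.01] [-0.    0.05  1.   -0.  ] 0.016156782104309438 [ 0.74 -0.35 -0.86]
eye [ 0.58 -0.02 -0.14] 0.198 [array([ 0.57, -0.02, -0.1 ]), array([ 0.58, -0.02, -0.14])]
shelf [ 0.73 -0.04 -0.1 ] 0.091 [array([ 0.73, -0.04, -0.12]), array([ 0.73, -0.04, -0.11])]
gland [ 0.56 -0.23  0.05] 0.395 [array([ 0.56, -0.23,  0.07]), array([ 0.57, -0.24, -0.  ])]
eye in shelf [[-0.15 -0.    0.  ]] -0.039
```

View pics/m2.png

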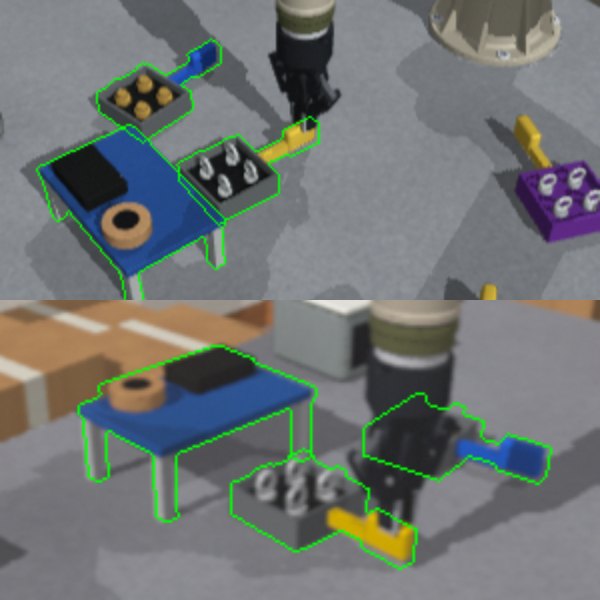

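The picture shows the tray held straight in front of the shelf, about 15 cm short, with the gland tray undisturbed. I'm pushing in slowly now.

{"op": "send_rows", "data": {"series": [-0.5,0,0,0,0,0,0.1,-1.3,0,0,0,0,0,0.1,-2.3,0,0,0,0,0,0.1,-3.3,0,0,0,0,0,0.1,-4.3,0,0,0,0,0,0.1,-5.3,0,0,0,0,0,0.1,-6.3,0,0,0,0,0,0.1,-7.2,0,0,0,0,0,0.1,-7.8,0,0,0,0,0,0.1,-8,0,0,0,0,0,0.1]}}

```text
clock: 6.52
tcp_pos: [0.5322, -0.016, 0.0116]
orientation: [0.0, 0.05, 0.999, -0.0]
wrist_force: [-0.6, -0.9, -1.6]
finger_gap: 0.0164
```

{"op": "send_rows", "data": {"series": [-0.5,0,0,0,0,0,0.1,-1.3,0,0,0,0,0,0.1,-2.3,0,0,0,0,0,0.1,-3.3,0,0,0,0,0,0.1,-4.3,0,0,0,0,0,0.1,-5.2,0,0,0,0,0,0.1,-6,0,0,0,0,0,0.1,-6.6,0,0,0,0,0,0.1,-6.8,0,0,0,0,0,0.1,-6.8,0,0,0,0,0,0.1]}}

```text
clock: 7.35
tcp_pos: [0.5994, -0.0227, 0.0117]
orientation: [0.001, 0.05, 0.999, -0.0]
wrist_force: [1.0, 0.3, -2.2]
finger_gap: 0.0169
```

```bash
sed -i 's/(.584,-.021,-.1)/(.73,-.036,-.1)/; s/^s=get/np.set_printoptions(precision=4,suppress=True);s=get/' m2.py; python3 m2.py pics/m3.png
```

```text
[ 0.5994 -0.0227  0.0117] [ 0.0006  0.0497  0.9988 -0.0001] 0.016864803009066256 [ 1.0118  0.3307 -2.1655]
eye [ 0.7335 -0.0355 -0.1089] 0.673 [array([ 0.708 , -0.0989, -0.6276]), array([ 0.7335, -0.0355, -0.1089])]
shelf [ 0.7326 -0.0355 -0.1007] 0.172 [array([ 0.7312, -0.0365, -0.098 ]), array([ 0.7391, -0.0393, -0.0925])]
gland [ 0.5675 -0.2341  0.0491] 0.238 [array([ 0.5625, -0.2386,  0.2944]), array([ 0.5675, -0.2341,  0.0483])]
eye in shelf [[0.0009 0.0001 0.    ]] -0.008
```

View pics/m3.png

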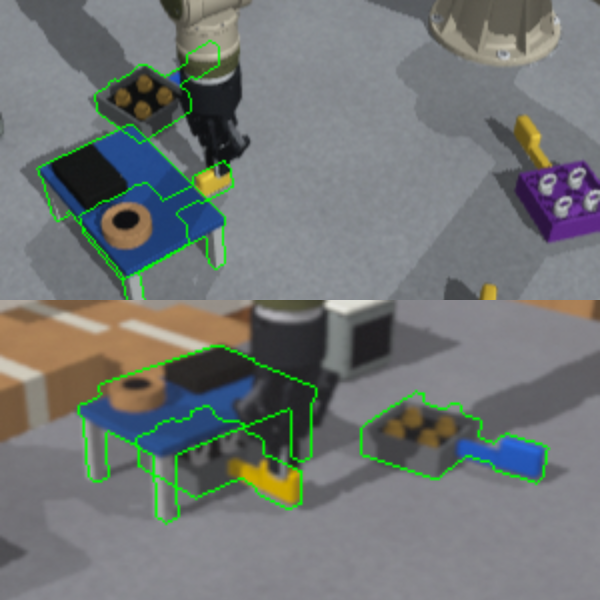

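The grip outline matches in both views: the tray is centred under the board (about 1 mm off) with a clear gap from the gripper to the board edge. I'll lower it, release and retreat.

{"op": "send_rows", "data": {"series": [0,0,0.1,0,0,0,0.1,0,0,0.22,0,0,0,0.1,0,0,0.22,0,0,0,0.1,0,0,0.22,0,0,0,0.5,0,0,0.22,0,0,0,0.8,0,0,0.22,0,0,0,0.8,0,0,0.22,0,0,0,0.8,0,0,0.22,0,0,0,0.8,0,0,0.22,0,0,0,0.8]}}

```text
clock: 8.5
tcp_pos: [0.5985, -0.0225, 0.0095]
orientation: [0.0, 0.05, 0.999, -0.0]
wrist_force: [-0.1, -0.2, 0.4]
finger_gap: 0.0683
```

{"op": "send_rows", "data": {"series": [0,0,-1,0,0,0,0.8,0,0,-3,0,0,0,0.8,0,0,-5,0,0,0,0.8,0.5,0,-8,0,0,0,0.8,2,0,-11,0,0,0,0.8,5,0,-14,0,0,0,0.8,8,0,-17,0,0,0,0.8,12,0,-18,0,0,0,0.8,14,0,-18,0,0,0,0.8,14,0,-18,0,0,0,0.8]}}

```text
clock: 9.33
tcp_pos: [0.4555, -0.0078, 0.1918]
orientation: [0.0, 0.049, 0.999, -0.0]
wrist_force: [-1.2, 0.2, -0.8]
finger_gap: 0.0683
```

```bash
python3 m2.py pics/m4.png
```

```text
[ 0.4555 -0.0078  0.1918] [ 0.0005  0.0495  0.9988 -0.0001] 0.06827065232380072 [-1.1745  0.1733 -0.7938]
eye [ 0.7324 -0.0378 -0.1306] 0.642 [array([ 0.7254, -0.0633, -0.2927]), array([ 0.7311, -0.0376, -0.14  ])]
shelf [ 0.7322 -0.0353 -0.0988] 0.094 [array([ 0.7314, -0.0359, -0.1006]), array([ 0.7381, -0.0394, -0.0996])]
gland [ 0.5662 -0.2332  0.0772] 0.143 [array([ 0.5656, -0.2342,  0.0757]), array([ 0.5681, -0.2336,  0.0479])]
eye in shelf [[ 0.0005 -0.0025  0.    ]] -0.032
```

View pics/m4.png

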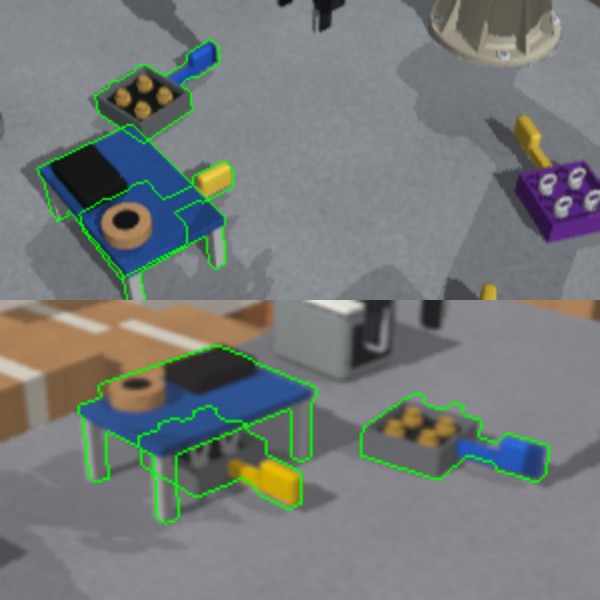

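The tray is under the board with its handle sticking out of the front, and the gripper is clear of everything.

```bash
python3 -c "
from workcell import *
print(hand_in())"
```

```text
the job is handed in; nothing more can be done
None
```

The yellow-handled tray is stowed under the blue shelf with only its handle sticking out, and the job was handed in at about 9.5 s. I pinched its grip, raised it about 2 mm, slid it in front of the shelf and pushed it straight in. Then I lowered it, released it and retreated.

- **Tray position:** the last fit put its centre about 0.5 mm front to back and −2.5 mm sideways from the shelf's middle. It was straight to within about 0.03 rad.
- **How sure that is:** once the tray was mostly hidden, the overlap score was poor. The scene camera's own fit of it was unreliable (0.19 rad askew and 28 mm sideways), so I relied on the side camera. The arm position before release agreed with it to about 2 mm, and the grip outline matched in both pictures.
- **Forces:** readings at the end of each move during the slide and push stayed below about 2.5 N, with no sign of touching the shelf.
- **Blue-handled tray:** it measured within about 2 mm of where it started.
- **Robot:** the gripper was about 19 cm above the bench and touching nothing.

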